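# Index the sample turntable one hole

## Task

Bring the red-capped jar in front of the reading head: with a fingertip press the turntable's yellow indexing plunger fully in, keep it pressed while you push the table round by it to the next hole on the side that brings the red cap to the head, then let the plunger spring fully out there and take the hand away. Turn the table one hole only, never past it. Grasp and lift nothing, do not touch the jars, and leave the other things on the bench undisturbed.

Things in the scene. Friction and masses are not known exactly. Their poses are not given: they have to be found in the camera images.
- turntable (a joint): angle of the turning disc (rad): 0 at the start, positive anticlockwise seen from above. It turns about the upright axis through point pivot. Eight holes (open slots in the fixed steel ring below the disc) lie 45 degrees apart, so the neighbouring holes are at +0.785 and -0.785. While the plunger is out, the disc is locked with about 0.01 rad of play; unlocked, it turns stiffly enough to stay where it is left (about 0.4 N at the plunger, more when moved fast)
- plunger (a joint): travel of the indexing plunger (m): 0 out (its locking pin up in a hole), up to 0.013 when pressed straight down. The pin is clear of the hole beyond 0.010. Spring force about 4.5 N at 0 and 10 N fully in; it springs back by itself. The pin has a round nose: let go between two holes it rests pressed in at about 0.010 under the ring, and drops in and centres itself when brought within about 2 degrees of a hole
- button (a point): centre of the inside floor of the plunger's yellow dished button, which a fingertip presses down. The button is a round cup, inside about 43 mm wide at the floor and 47 mm at the rim, with a rim 8 mm high above the floor; outside 53 mm. It sits on an arm of the disc 152 mm from the disc's axis, moves with the disc and with the plunger; its floor is 93 mm above the bench when out. A fingertip inside the cup can push the cup sideways by its rim and so turn the disc
- pivot (a point): fixed point on the disc's axis at the height of the disc's top (62 mm above the bench). The aluminium disc is 220 mm wide; a steel stub 36 mm wide and 12 mm high stands at its centre; seven blue pockets (rings 43 mm wide, 10 mm high) stand on it 80 mm from the axis, 45 degrees apart; the plunger takes the eighth direction. The slotted steel ring below is about 283 mm wide
- read_spot (a point): fixed point, 80 mm from the axis at the disc's top (62 mm above the bench): where the jar being read must stand, straight in front of the lens. At the start the empty pocket opposite the plunger is here. Its x axis points from the axis to the reading head, a white block 50 x 66 x 110 mm whose near face is 197 mm from the axis, with a black lens tube 34 mm wide that reaches in to 174 mm from the axis
- jar_red: sample jar with a red cap, glass, 35 mm wide and 45 mm high, origin at the centre of its underside, standing loose with about 2 mm of play in a pocket of the disc. At the start it is one hole away from read_spot, on either side
- jar_white: the same jar with a white cap, in the pocket one hole away from read_spot on the other side
- tray: white enamelled tray with a blue rim, 220 x 220 x 31 mm, fixed to the bench, origin at the centre of its underside
- scissors: steel scissors about 145 mm long, lying loose in the tray, origin at the middle of the underside
- wash_bottle: white plastic bottle with a blue cap, 56 mm wide, 120 mm high, standing loose on the bench, origin at the centre of its underside
- tin: round red tin with a pale lid, 84 mm wide, 75 mm high, standing loose on the bench, origin at the centre of its underside
Things that resemble listed ones, but are neither listed nor needed, are in the scene too. What is shaped like the jar_red but pink or turquoise is not meant.

How it is judged:
On the way, in this order (a step that is already met when the one before it is completed fails the run):
1. the plunger is pressed in at the starting hole (value of joint plunger above 0.009 m and value of joint turntable between -0.1 and 0.1 rad).
2. the table stands at the next hole with the plunger sprung out in it and the red-capped jar at the reading head ((value of joint turntable between 0.7554 and 0.8154 rad or value of joint turntable between -0.8154 and -0.7554 rad) and value of joint plunger below 0.003 m and horizontal distance between jar_red and read_spot below 0.01 m), for 0.2 s.
At the end, for the whole second after the job is handed in: the table is at rest one hole (0.785 rad, within 0.03) from its start, the plunger is out (less than 3 mm in), the red-capped jar stands upright within 10 mm of read_spot, the white-capped jar upright too (all of step 2 and velocity of joint turntable between -0.02 and 0.02 rad/s and angle between each of jar_red, jar_white's own z axis and vertical below 0.1 rad); the robot touches nothing.
It fails at once if the table was turned past the next hole (value of joint turntable above 1.05 rad or value of joint turntable below -1.05 rad).
It fails at once if a sample jar was touched, lifted or tipped (angle between any of jar_red, jar_white's own z axis and vertical above 0.3 rad or z of any of jar_red, jar_white in the frame of read_spot above 0.012 m or z of any of jar_red, jar_white in the frame of read_spot below -0.012 m or contact force between any of jar_red, jar_white and the fingers above 2 N or contact force between any of jar_red, jar_white and the arm above 2 N).
It fails at once if scissors, bottle or tin were disturbed (distance of any of scissors, wash_bottle, tin from where it was at the start of the episode above 0.02 m).
It also fails if it takes over 38 s, if anything falls off the work surface, if the arm or the gripper's body presses on something with over 40 N, if the wrist force passes 120 N, or if a joint passes its speed limit or range.

## Robot

A 6-joint arm with a two-finger parallel gripper is mounted at the origin on the work surface. World frame = base frame: x ahead of the robot, y to its left, z up, the work surface at z = 0. Lengths are in m, angles in rad, forces in N, time in s.
With the tool pointing down it reaches from about 0.375 to 0.975 m from the base axis. Payload 3.8 kg.
Tool frame: the origin (TCP) lies at the very end of the fingers, on their centre line; the grasp point (between the pads) lies 19 mm behind it; z points along the fingers, y is the line along which they close (so a half turn about z gives the same grasp; the last joint's range is limited). The gripper opens to 85 mm and grips with 20 to 120 N. Pads are 22 mm wide; open, the fingers measure 114 mm over their backs; the gripper's body (76 mm by 85 mm) begins 54 mm behind the grasp point. The pads swing forward as they close: fully open they stand 13 mm farther back than shut.
Start: joints at [1.214, 0.264, 1.604, -0, 1.274, -0.037], TCP at [0.212, 0.641, 0.231] pointing down, gripper open.
Joint ranges: [-2.63, 2.63], [-0.94, 2.18], [0.31, 2.57], [-1.31, 4.45], [0, 2.66], [-2.55, 2.55]. Speed limits (rad/s): [2.57, 2.57, 3.14, 3.14, 3.14, 3.14].

## Interface

Orientations are given as a rotation vector (axis times angle).
In Python, from workcell import read_state, read_camera, calibration, finish_job gives the robot as it stands.
- The arm moves only by the tool step_arm, never from a script. Its argument "commands" is a list of rows, each an object of numbers: "fingers": the gripper's target within -1 to 1 (shut at 1, half-way at 0, fully open at -1); "dx", "dy", "dz": the shift along the tool's x, y, z in m; "roll": the turn about the tool's z in degrees. In form: [{"fingers": .., "dx": .., "dy": .., "dz": .., "roll": ..}, ...]. A call has 1 to 8 rows; each row is the pose to reach, as a shift and turn from the pose commanded when the call began, along the tool's axes at that moment; what a row does not reach only later rows make up. A row lasts 1/8 s, in which the tool goes at most 62.5 mm and 10.7 degrees, less where a joint would pass 70% of its speed; a pose out of reach is approached as far as the arm can. A call with a gripper value outside its range is refused whole. The fingers move at their own pace and stop on an object; "squeeze" is the grip in N (left out, the last holds). Time passes only in rows, so rows that repeat a pose let the fingers close. It gives the time, the measured TCP pose, the force, the opening and the grip force at its end, in the units of the state.
- read_state(): the state, without advancing time (a new reading comes with each control period).
- read_camera(name): name is "scene" or "top"; returns (picture, depth): 384x512x3 uint8, blue, green, red; 384x512 float32, m along the optical axis (not along the pixel's ray), 0 where there is no reading.
- calibration(name): a dict with "intrinsics" (3x3 intrinsics, pixels), "k1" (the pictures are not rectified: a ray, as slopes to the right and down, at radius r is drawn at 1 + k1 r^2 times it, then the intrinsics apply), "world_to_cam" (4x4, takes a point from world to camera coordinates). Camera axes: x right, y up, looking along -z (the intrinsics and any distortion apply to the point x, -y, -z); pixel columns grow to the right and rows downward; lengths in m; the calibration is good to about 2 mm. A picture is of the moment at which its call begins. calibration takes no time and is no camera call.
- finish_job(): hands the job in; it is judged then, once.
The state is a dict: "time": time; "q": joint angles; "joint_vel": joint speeds; "joint_torque": joint torques, N m; "tool_pos": TCP position; "tcp_rot": TCP orientation; "wrist_force": force on the tool from outside, world axes, zero at the start; "torque": the same for the moment, N m; "width": opening from 0.0 (shut) to 1.0 (fully open); "grip_force": force on a finger pad.
Only numpy, scipy, OpenCV 4.12 (cv2) and the standard library are available. Lean on these libraries where they do the work, as an engineer would, in place of code of your own. Each camera call takes 0.05 s, during which the arm holds its last target. There are 200 camera calls.

## Working session

There is one attempt and no reset: what is moved stays moved. The work goes in short steps, Python scripts to look and compute and a tool call to move; the robot and the scene stay as the last step left them, time stands still between calls to the robot, and variables do not carry over. Pictures are saved under pics/ and viewed, at most 10 in all, crops included, and the job is handed in when it is done.

Besides the shell and the picture viewer there is one more tool, called after "Request:" by a JSON object that holds its "fn" and its "kwargs". step_arm: Moves the arm, as the interface text tells. Its arguments: {"type":"object","properties":{"commands":{"type":"array","items":{"type":"object","properties":{"fingers":{"type":"number"},"dx":{"type":"number"},"dy":{"type":"number"},"dz":{"type":"number"},"roll":{"type":"number"}}}},"squeeze":{"type":"number"}},"required":["commands"]}

```bash
mkdir -p pics; cat > h.py <<'E'
import numpy as np,cv2
from workcell import read_state,read_camera,calibration,finish_job
def ray(name,u,v):
    c=calibration(name);K=np.array(c["intrinsics"]);T=np.array(c["world_to_cam"])
    p=cv2.undistortPoints(np.array([[[u,v]]],float),K,np.array([c["k1"],0,0,0.]))[0,0]
    R=T[:3,:3];return -R.T@T[:3,3],R.T@np.array([p[0],-p[1],-1])
def onz(name,u,v,z):
    o,d=ray(name,u,v);return o+d*(z-o[2])/d[2]
def blobs(im,lo,hi,amin=40):
    m=cv2.inRange(cv2.cvtColor(im,cv2.COLOR_BGR2HSV),lo,hi)
    n,l,s,c=cv2.connectedComponentsWithStats(m)
    return [(int(s[i,4]),c[i].round(1),s[i,:4]) for i in range(1,n) if s[i,4]>=amin]
E
python3 - <<'E'
from h import *
t,_=read_camera("top");s,_=read_camera("scene")
cv2.imwrite("pics/a.png",cv2.resize(t,(800,600)));cv2.imwrite("pics/b.png",cv2.resize(s,(800,600)))
for n,im in(("top",t),("scene",s)):
    for b in blobs(im,(22,120,100),(35,255,255)):print(n,"yel",b,onz(n,*b[1],.1).round(3))
    for b in blobs(im,(0,120,80),(8,255,255))+blobs(im,(172,120,80),(180,255,255)):print(n,"red",b,onz(n,*b[1],.107).round(3))
s=read_state();print(s["tool_pos"],s["tcp_rot"],s["time"],calibration("top")["k1"])
E
```

```text
top yel (308, array([223.1, 227.2]), array([213, 218,  21,  19], dtype=int32)) [0.477 0.023 0.1  ]
top red (117425, array([252.2, 226.1]), array([  0,  68, 512, 316], dtype=int32)) [ 0.48  -0.052  0.107]
top red (139, array([182.5, 156.6]), array([176, 150,  14,  14], dtype=int32)) [0.661 0.133 0.107]
top red (1479, array([146.8, 344.4]), array([118, 323,  58,  43], dtype=int32)) [0.185 0.203 0.107]
top red (47, array([139., 141.]), array([133, 137,  11,   8], dtype=int32)) [0.702 0.249 0.107]
scene yel (258, array([286.2, 190.5]), array([276, 183,  21,  16], dtype=int32)) [0.482 0.028 0.1  ]
scene red (85039, array([302.7, 245.2]), array([ 16,  69, 496, 315], dtype=int32)) [0.612 0.197 0.107]
scene red (754, array([403.5, 205.5]), array([380, 190,  48,  32], dtype=int32)) [0.317 0.28  0.107]
scene red (159, array([266.2, 244. ]), array([260, 238,  14,  14], dtype=int32)) [0.668 0.139 0.107]
scene red (197, array([288. , 325.3]), array([279, 309,  20,  28], dtype=int32)) [0.792 0.318 0.107]
[0.21197355 0.64011956 0.23003497] [-0.50021525 -3.10107449  0.00325919] 0.1 0.02107536903640269
```

View pics/a.png

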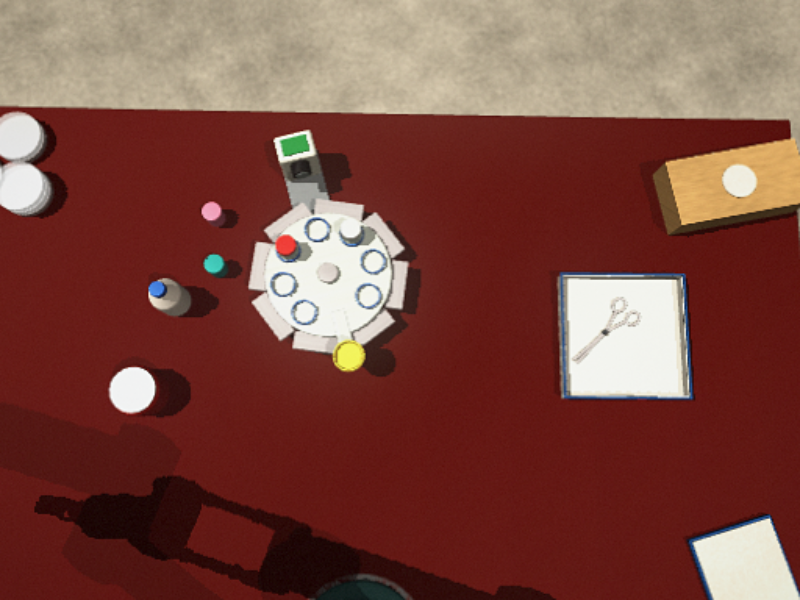

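View pics/b.png

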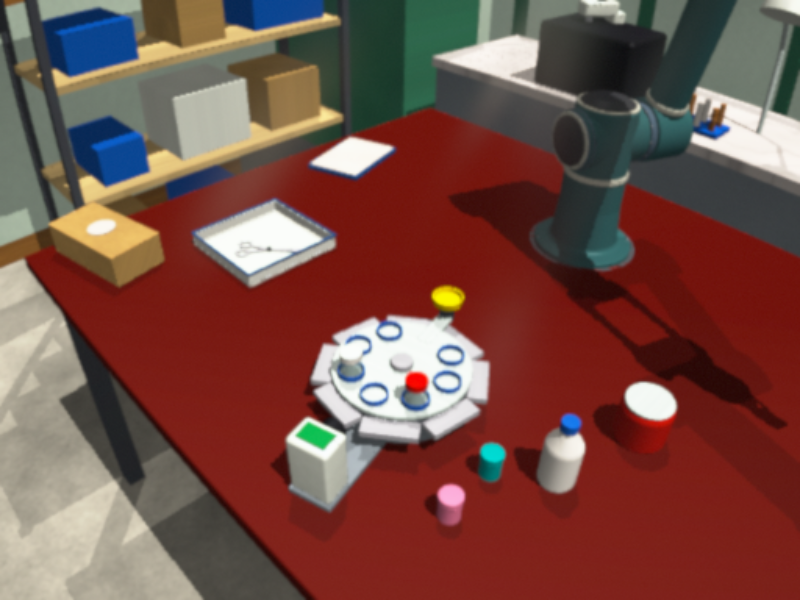

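The top view (800x600) shows the yellow cup at (348,355) and the stub at (328,272). The red cap is at (286,245), left of the head at (297,165), and the white cap is at (350,230). Lookalikes for the red jar are the pink jar (211,212), the turquoise jar (214,265) and the red tin (132,390). None of these stands on the disc, so the red cap on the disc at (286,245) is the right one. Bringing it to the head means turning clockwise, which moves the plunger towards +y.

```bash
python3 - <<'E'
from h import *
crops=[]
for n in("top","scene"):
    im,d=read_camera(n)
    b=max(blobs(im,(22,120,60),(35,255,255)),key=lambda b:b[0])
    x,y,w,h=b[2]
    m=cv2.inRange(cv2.cvtColor(im,cv2.COLOR_BGR2HSV),(20,100,60),(36,255,255));
    m[:y-3]=0;m[y+h+3:]=0;m[:,:x-3]=0;m[:,x+w+3:]=0
    P=[]
    for v,u in zip(*np.nonzero(m)):
        if d[v,u]>0:
            o,r=ray(n,u,v);P.append(o+r*d[v,u])
    P=np.array(P);Q=P[(P[:,2]>.088)&(P[:,2]<.108)]
    c=cv2.minEnclosingCircle(Q[:,:2].astype(np.float32));print(n,"depth z pct",np.percentile(P[:,2],[5,50,95]).round(4),"circle",c,"mean",Q.mean(0).round(4),len(Q))
    # outline of mask cast on rim plane
    cn=max(cv2.findContours(m,cv2.RETR_EXTERNAL,cv2.CHAIN_APPROX_NONE)[0],key=cv2.contourArea)
    R=np.array([onz(n,*p[0],.101)[:2] for p in cn]).astype(np.float32);print(" outline",cv2.minEnclosingCircle(R),R.min(0),R.max(0), "camera",ray(n,0,0)[0].round(2))
    u0,v0=(150,110) if n=="top" else (170,170)
    crops.append(cv2.resize(im[v0:v0+150,u0:u0+150],(400,400),interpolation=cv2.INTER_CUBIC))
    # disc/stub pixels by height
    V,U=np.mgrid[v0-10:v0+150,u0-30:u0+150]
    W=np.array([ (lambda o,r:o+r*d[v,u])(*ray(n,u,v)) for v,u in zip(V.ravel(),U.ravel())])
    print(" disc z",np.histogram(W[:,2],np.arange(.03,.12,.006)))
    S=W[(np.hypot(W[:,0]-.62,W[:,1]-.06)<.035)&(abs(W[:,2]-.074)<.004)];print(" stub",S.mean(0).round(4),np.ptp(S,axis=0),len(S))
    D=W[(np.hypot(W[:,0]-.62,W[:,1]-.06)<.13)&(abs(W[:,2]-.062)<.005)];print(" disc",cv2.minEnclosingCircle(D[:,:2].astype(np.float32)))
    for nm,cs in(("red",((0,150,120),(6,255,255))),):
        pass
cv2.imwrite("pics/c.png",np.hstack(crops))
E
```

```text
top depth z pct [0.0045 0.0937 0.1019] circle ((0.4770183265209198, 0.024588413536548615), 0.02604428492486477) mean [0.4775 0.0246 0.0948] 304
 outline ((0.47616663575172424, 0.023420078679919243), 0.026869917288422585) [ 0.45109937 -0.00304726] [0.50057065 0.0486866 ] camera [ 0.34 -0.04  1.35]Traceback (most recent call last):
  File "<stdin>", line 22, in <module>
  File "h.py", line 4, in ray
    c=calibration(name);K=np.array(c["intrinsics"]);T=np.array(c["world_to_cam"])
ValueError: time passes only in moves, steps and waits
```

```bash
cat > h.py <<'E'
import numpy as np,cv2,functools
from workcell import read_state,read_camera,calibration,finish_job
cal=functools.cache(calibration)
def rays(name,uv):
    c=cal(name);K=np.array(c["intrinsics"]);T=np.array(c["world_to_cam"])
    p=cv2.undistortPoints(np.asarray(uv,float).reshape(-1,1,2),K,np.array([c["k1"],0,0,0.]))[:,0]
    R=T[:3,:3];return -R.T@T[:3,3],np.c_[p[:,0],-p[:,1],-np.ones(len(p))]@R
def onz(name,uv,z):
    o,d=rays(name,uv);return o+d*((z-o[2])/d[:,2])[:,None]
def world(name,d):
    V,U=np.mgrid[:384,:512];o,r=rays(name,np.c_[U.ravel(),V.ravel()])
    return (o+r*d.reshape(-1,1)).reshape(384,512,3)
def mask(im,lo,hi):return cv2.inRange(cv2.cvtColor(im,cv2.COLOR_BGR2HSV),lo,hi)
E
python3 - <<'E'
from h import *
crops=[]
mec=lambda Q:[np.round(x,4) for x in cv2.minEnclosingCircle(np.ascontiguousarray(Q[:,:2],np.float32))]
for n in("top","scene"):
    im,d=read_camera(n);W=world(n,d);z=W[...,2]
    near=lambda x,y,r:np.hypot(W[...,0]-x,W[...,1]-y)<r
    ym=(mask(im,(20,100,60),(36,255,255))>0)&near(.477,.024,.06)&(z>.085)
    print(n,"button",mec(W[ym]),W[ym].mean(0).round(4),ym.sum())
    cn=max(cv2.findContours(ym.astype(np.uint8),cv2.RETR_EXTERNAL,cv2.CHAIN_APPROX_NONE)[0],key=cv2.contourArea)
    R=onz(n,cn[:,0],.101);print(" outline",mec(R),R.min(0),R.max(0))
    S=W[near(.62,.06,.04)&(abs(z-.074)<.004)];print(" stub",S.mean(0).round(4),mec(S),len(S))
    D=W[near(.62,.06,.125)&(abs(z-.062)<.005)];print(" disc",mec(D))
    rm=(((mask(im,(0,150,120),(6,255,255))|mask(im,(174,150,120),(180,255,255)))>0))&near(.66,.13,.05)&(z>.095);print(" red",W[rm].mean(0).round(4))
    u0,v0=(150,80) if n=="top" else (180,160)
    crops.append(cv2.resize(im[v0:v0+170,u0:u0+170],(400,400),interpolation=cv2.INTER_CUBIC))
cv2.imwrite("pics/c.png",np.hstack(crops))
E
```

```text
top button [array([0.4768, 0.0245]), np.float64(0.026)] [0.4775 0.0246 0.0946] 306
 outline [array([0.4763, 0.0242]), np.float64(0.0259)] [ 0.45364464 -0.00046788  0.101     ] [0.5005397 0.0486866 0.101    ]
 stub [0.6232 0.0655 0.0736] [array([0.6233, 0.0651]), np.float64(0.0177)] 121
 disc [array([0.6219, 0.0596]), np.float64(0.1204)]
 red [0.6614 0.1334 0.1066]
scene button [array([0.4768, 0.0264]), np.float64(0.0275)] [0.4769 0.0246 0.0936] 238
 outline [array([0.486 , 0.0293]), np.float64(0.0324)] [0.45520982 0.00143315 0.101     ] [0.51483485 0.05993398 0.101     ]
 stub [0.6255 0.0662 0.072 ] [array([0.6249, 0.0663]), np.float64(0.0187)] 102
 disc [array([0.6145, 0.0618]), np.float64(0.1199)]
 red [0.6671 0.1383 0.1051]
```

View pics/c.png

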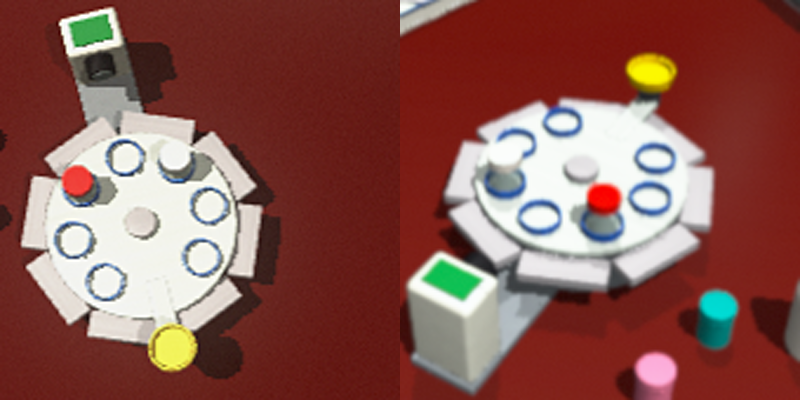

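The button is at (0.477, 0.0246) and the pivot at (0.624, 0.0655), 0.152 m apart as described. The red jar is 45° anticlockwise of the head, so the turn is clockwise. Next I move above the cup with the fingers shut.

Request:
{"fn": "step_arm", "kwargs": {"commands": [{"fingers": 1,"dx": -0.445,"dy": -0.501,"dz": 0},{"fingers": 1,"dx": -0.445,"dy": -0.501,"dz": 0},{"fingers": 1,"dx": -0.445,"dy": -0.501,"dz": 0},{"fingers": 1,"dx": -0.445,"dy": -0.501,"dz": 0},{"fingers": 1,"dx": -0.445,"dy": -0.501,"dz": 0},{"fingers": 1,"dx": -0.445,"dy": -0.501,"dz": 0},{"fingers": 1,"dx": -0.445,"dy": -0.501,"dz": 0},{"fingers": 1,"dx": -0.445,"dy": -0.501,"dz": 0}]}}

```text
invalid input
```

```bash
cat > go.py <<'E'
import sys
from h import *
from scipy.spatial.transform import Rotation as Ro
s=read_state();R=Ro.from_rotvec(s["tcp_rot"]).as_matrix();p=np.array(s["tool_pos"])
print("t",round(s["time"],2),"p",p.round(4),"F",np.round(s["wrist_force"],1),"w",round(s["width"],3),"toolx",R[:,0].round(3),"tooly",R[:,1].round(3),"z",R[:,2].round(3))
for a in sys.argv[1:]:
    print(a,"->",(R.T@(np.array(eval(a))-p)).round(4))
E
python3 go.py .477,.0246,.2 .477,.0246,.12
```

```text
t 0.25 p [0.2121 0.6404 0.2306] F [-0.8 -0.5  0.2] w 1.002 toolx [-0.949  0.314  0.   ] tooly [ 0.314  0.949 -0.001] z [-0.    -0.001 -1.   ]
.477,.0246,.2 -> [-0.4451 -0.5013  0.0312]
.477,.0246,.12 -> [-0.4451 -0.5012  0.1112]
```

Request:
{"fn": "step_arm", "kwargs": {"commands": [{"fingers": 1,"dx": -0.445,"dy": -0.501,"dz": 0.01,"roll": 0},{"fingers": 1,"dx": -0.445,"dy": -0.501,"dz": 0.01,"roll": 0},{"fingers": 1,"dx": -0.445,"dy": -0.501,"dz": 0.01,"roll": 0},{"fingers": 1,"dx": -0.445,"dy": -0.501,"dz": 0.01,"roll": 0},{"fingers": 1,"dx": -0.445,"dy": -0.501,"dz": 0.01,"roll": 0},{"fingers": 1,"dx": -0.445,"dy": -0.501,"dz": 0.01,"roll": 0},{"fingers": 1,"dx": -0.445,"dy": -0.501,"dz": 0.01,"roll": 0},{"fingers": 1,"dx": -0.445,"dy": -0.501,"dz": 0.01,"roll": 0}], "squeeze": 20}}

```text
time: 1.25
tool_pos: [0.4103, 0.1798, 0.2241]
tcp_rot: [0.499, 3.101, 0.001]
wrist_force: [1.1, 0.7, -0.8]
width: -0.002
grip_force: 0.0
```

```bash
python3 go.py .477,.0246,.2 .477,.0246,.12
```

```text
t 1.25 p [0.4103 0.1798 0.2241] F [ 1.1  0.7 -0.8] w -0.002 toolx [-0.949  0.314 -0.001] tooly [0.314 0.949 0.001] z [ 0.001  0.    -1.   ]
.477,.0246,.2 -> [-0.112  -0.1264  0.0241]
.477,.0246,.12 -> [-0.1119 -0.1264  0.1041]
```

Request:
{"fn": "step_arm", "kwargs": {"commands": [{"fingers": 1,"dx": -0.11,"dy": -0.125,"dz": 0.08,"roll": 0},{"fingers": 1,"dx": -0.11,"dy": -0.125,"dz": 0.08,"roll": 0},{"fingers": 1,"dx": -0.11,"dy": -0.125,"dz": 0.08,"roll": 0},{"fingers": 1,"dx": -0.11,"dy": -0.125,"dz": 0.08,"roll": 0},{"fingers": 1,"dx": -0.11,"dy": -0.125,"dz": 0.08,"roll": 0},{"fingers": 1,"dx": -0.11,"dy": -0.125,"dz": 0.08,"roll": 0}], "squeeze": 20}}

```text
time: 2.0
tool_pos: [0.4752, 0.0295, 0.1447]
tcp_rot: [0.498, 3.101, 0.001]
wrist_force: [0.1, 0.9, 0.4]
width: 0.002
grip_force: 0.0
```

```bash
python3 go.py .477,.0246,.11 .477,.0246,.081; python3 - <<'E'
from h import *
c=[]
for n in("top","scene"):
    im,d=read_camera(n)
    u0,v0=(170,170) if n=="top" else (230,120)
    c.append(cv2.resize(im[v0:v0+100,u0:u0+100],(400,400),interpolation=cv2.INTER_CUBIC))
cv2.imwrite("pics/d.png",np.hstack(c))
E
```

```text
t 2.0 p [0.4752 0.0295 0.1447] F [0.1 0.9 0.4] w 0.002 toolx [-0.95   0.313 -0.001] tooly [0.313 0.95  0.001] z [ 0.001  0.    -1.   ]
.477,.0246,.11 -> [-0.0032 -0.0041  0.0347]
.477,.0246,.081 -> [-0.0031 -0.0041  0.0637]
```

View pics/d.png

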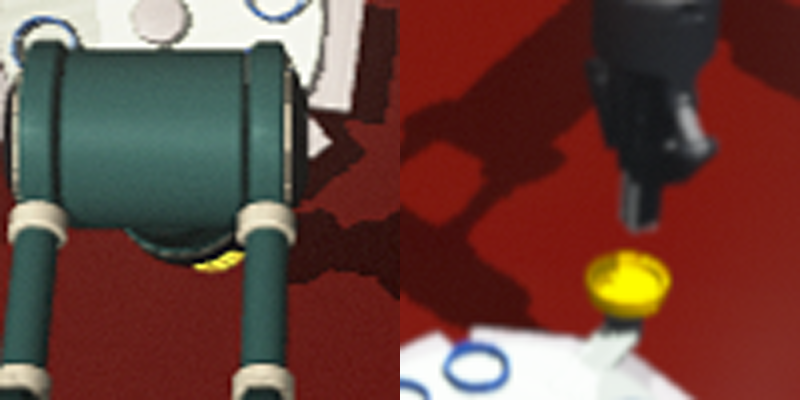

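The scene crop shows the shut fingertips at about (640,225), just above the cup at (628,285), and narrower than it. I'll centre and go down to just above the rim.

Request:
{"fn": "step_arm", "kwargs": {"commands": [{"fingers": 1,"dx": -0.002,"dy": -0.001,"dz": 0.031,"roll": 0},{"fingers": 1,"dx": -0.002,"dy": -0.001,"dz": 0.031,"roll": 0},{"fingers": 1,"dx": -0.002,"dy": -0.001,"dz": 0.031,"roll": 0},{"fingers": 1,"dx": -0.002,"dy": -0.001,"dz": 0.031,"roll": 0}], "squeeze": 20}}

```text
time: 2.6
tool_pos: [0.4775, 0.027, 0.1141]
tcp_rot: [0.499, 3.1, 0.001]
wrist_force: [0.4, 0.7, -0.4]
width: 0.006
grip_force: 0.0
```

```bash
python3 go.py .477,.0246,.096 .477,.0246,.081
```

```text
t 2.6 p [0.4775 0.027  0.1141] F [ 0.4  0.7 -0.4] w 0.006 toolx [-0.949  0.314 -0.002] tooly [0.314 0.949 0.001] z [ 0.002  0.    -1.   ]
.477,.0246,.096 -> [-0.0003 -0.0025  0.0181]
.477,.0246,.081 -> [-0.0003 -0.0025  0.0331]
```

Request:
{"fn": "step_arm", "kwargs": {"commands": [{"fingers": 1,"dx": 0,"dy": -0.0025,"dz": 0.01,"roll": 0},{"fingers": 1,"dx": 0,"dy": -0.0025,"dz": 0.016,"roll": 0},{"fingers": 1,"dx": 0,"dy": -0.0025,"dz": 0.022,"roll": 0},{"fingers": 1,"dx": 0,"dy": -0.0025,"dz": 0.028,"roll": 0},{"fingers": 1,"dx": 0,"dy": -0.0025,"dz": 0.033,"roll": 0},{"fingers": 1,"dx": 0,"dy": -0.0025,"dz": 0.034,"roll": 0},{"fingers": 1,"dx": 0,"dy": -0.0025,"dz": 0.034,"roll": 0},{"fingers": 1,"dx": 0,"dy": -0.0025,"dz": 0.034,"roll": 0}], "squeeze": 20}}

```text
time: 3.6
tool_pos: [0.4755, 0.024, 0.0799]
tcp_rot: [-0.5, -3.101, 0.001]
wrist_force: [-5.9, -1.5, 12.9]
width: -0.0
grip_force: 6.2
```

```bash
python3 go.py .4731,.0838,.08 .4916,.1401,.08
```

```text
t 3.6 p [0.4755 0.024  0.0799] F [-5.9 -1.5 12.9] w -0.0 toolx [-0.949  0.314  0.001] tooly [ 0.314  0.949 -0.001] z [-0.001 -0.001 -1.   ]
.4731,.0838,.08 -> [ 0.0211  0.056  -0.0001]
.4916,.1401,.08 -> [ 0.0212  0.1152 -0.0002]
```

```bash
python3 - <<'E'
from h import *
from scipy.spatial.transform import Rotation as Ro
R=Ro.from_rotvec(read_state()["tcp_rot"]).as_matrix()[:2,:2]
b=np.array([.4771,.0245]);P=np.array([.624,.0655])
for a in range(0,56,4):
    t=np.radians(195.6-a);print(a,(R.T@(P+.1535*np.array([np.cos(t),np.sin(t)])-b)).round(4))
E
```

```text
0 [ 0.0008 -0.0006]
4 [0.0065 0.0085]
8 [0.0115 0.018 ]
12 [0.0158 0.0278]
16 [0.0195 0.0379]
20 [0.0224 0.0482]
24 [0.0246 0.0587]
28 [0.0261 0.0693]
32 [0.0268 0.08  ]
36 [0.0268 0.0907]
40 [0.0261 0.1014]
44 [0.0245 0.112 ]
48 [0.0223 0.1224]
52 [0.0193 0.1327]
```

Request:
{"fn": "step_arm", "kwargs": {"commands": [{"fingers": 1,"dx": 0.0065,"dy": 0.0085,"dz": 0,"roll": 0},{"fingers": 1,"dx": 0.0115,"dy": 0.018,"dz": 0,"roll": 0},{"fingers": 1,"dx": 0.016,"dy": 0.028,"dz": 0,"roll": 0},{"fingers": 1,"dx": 0.0195,"dy": 0.038,"dz": 0,"roll": 0},{"fingers": 1,"dx": 0.0225,"dy": 0.048,"dz": 0,"roll": 0},{"fingers": 1,"dx": 0.0245,"dy": 0.0585,"dz": 0,"roll": 0},{"fingers": 1,"dx": 0.026,"dy": 0.0695,"dz": 0,"roll": 0},{"fingers": 1,"dx": 0.026,"dy": 0.0695,"dz": 0,"roll": 0}], "squeeze": 20}}

```text
time: 4.6
tool_pos: [0.4752, 0.0996, 0.0806]
tcp_rot: [0.499, 3.098, 0.003]
wrist_force: [-0.7, 0.1, 8.8]
width: -0.003
grip_force: 4.4
```

```bash
cat > look.py <<'E'
import sys
from h import *
im,d=read_camera("scene");W=world("scene",d);z=W[...,2]
P=np.array([.6252,.0663])
r=((mask(im,(0,150,100),(6,255,255))|mask(im,(174,150,100),(180,255,255)))>0)&(np.hypot(W[...,0]-.64,W[...,1]-.07)<.12)&(z>.09)
c=W[r].mean(0)-[*P,0];print("red",r.sum(),c.round(4),"angle",np.degrees(np.arctan2(c[1],c[0])).round(2),"r",np.hypot(*c[:2]).round(4))
y=(mask(im,(20,100,60),(36,255,255))>0)&(z>.06)&(np.hypot(W[...,0]-.5,W[...,1]-.08)<.15)
b=W[y].mean(0);print("yellow",y.sum(),b.round(4))
if len(sys.argv)>1:
    t,_=read_camera("top");cv2.imwrite(sys.argv[1],np.hstack([cv2.resize(q,(400,400),interpolation=cv2.INTER_CUBIC) for q in(t[80:250,150:320],im[150:320,180:350])]))
E
python3 go.py; python3 look.py pics/e.png
```

```text
t 4.6 p [0.4752 0.0996 0.0806] F [-0.7  0.1  8.8] w -0.003 toolx [-0.949  0.314 -0.004] tooly [0.314 0.949 0.002] z [ 0.004  0.001 -1.   ]
red 150 [0.0698 0.045  0.105 ] angle 32.85 r 0.0831
yellow 186 [0.481  0.1029 0.0831]
```

View pics/e.png

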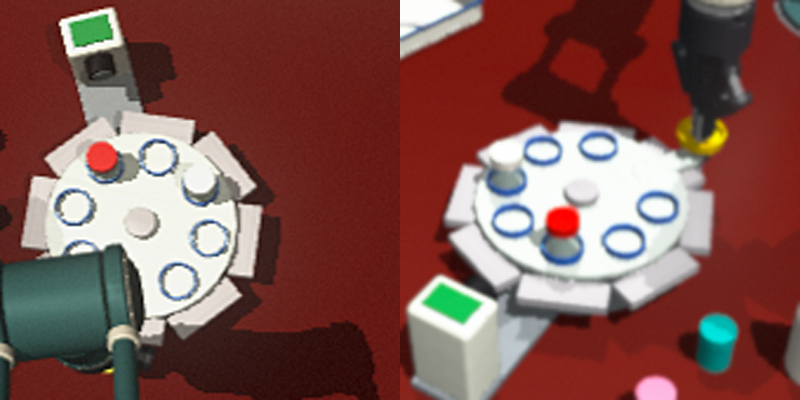

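The table has turned about 27° of 45° and the cup is following the fingertip. The red cap is now at (102,160) in the top crop.

Request:
{"fn": "step_arm", "kwargs": {"commands": [{"fingers": 1,"dx": 0.0007,"dy": 0.0055,"dz": 0.0005,"roll": 0},{"fingers": 1,"dx": 0.0007,"dy": 0.0107,"dz": 0.0005,"roll": 0},{"fingers": 1,"dx": 0.0007,"dy": 0.016,"dz": 0.0005,"roll": 0},{"fingers": 1,"dx": 0.0007,"dy": 0.0214,"dz": 0.0005,"roll": 0},{"fingers": 1,"dx": 0,"dy": 0.027,"dz": 0.0005,"roll": 0},{"fingers": 1,"dx": 0,"dy": 0.032,"dz": 0.0005,"roll": 0},{"fingers": 1,"dx": -0.0012,"dy": 0.04,"dz": 0.0005,"roll": 0},{"fingers": 1,"dx": -0.0012,"dy": 0.04,"dz": 0.0005,"roll": 0}], "squeeze": 20}}

```text
time: 5.7
tool_pos: [0.4893, 0.1371, 0.0803]
tcp_rot: [0.499, 3.097, 0.003]
wrist_force: [0.5, -0.1, 9.3]
width: 0.001
grip_force: 4.5
```

```bash
python3 go.py .4916,.1401,.08; python3 look.py
```

```text
t 5.7 p [0.4893 0.1371 0.0803] F [ 0.5 -0.1  9.3] w 0.001 toolx [-0.949  0.314 -0.004] tooly [0.314 0.949 0.003] z [ 0.005  0.001 -1.   ]
.4916,.1401,.08 -> [-0.0013  0.0036  0.0003]
red 150 [0.0777 0.0266 0.1066] angle 18.87 r 0.0821
yellow 185 [0.4954 0.1391 0.0827]
```

Request:
{"fn": "step_arm", "kwargs": {"commands": [{"fingers": 1,"dx": -0.0005,"dy": 0.0033,"dz": 0.0003,"roll": 0},{"fingers": 1,"dx": -0.001,"dy": 0.0066,"dz": 0.0003,"roll": 0},{"fingers": 1,"dx": -0.001,"dy": 0.0066,"dz": 0.0003,"roll": 0}], "squeeze": 20}}

```text
time: 6.12
tool_pos: [0.4924, 0.1428, 0.08]
tcp_rot: [0.5, 3.097, 0.003]
wrist_force: [1.3, -0.4, 9.1]
width: 0.001
grip_force: 4.6
```

```bash
python3 go.py; python3 look.py; cat > ph.py <<'E'
from h import *
def ph(im,u0,v0):
    c=im[v0:v0+170,u0:u0+170];c=cv2.resize(c,(400,400),interpolation=cv2.INTER_CUBIC) if c.shape[:2]==(170,170) else im
    m=mask(c,(100,90,40),(130,255,255));v,u=np.nonzero(m)
    w=onz("scene",np.c_[u0+(u+.5)*.425-.5,v0+(v+.5)*.425-.5],.072)[:,:2]-[.6252,.0663]
    r=np.hypot(*w.T);w=w[(r>.055)&(r<.105)];t=np.arctan2(w[:,1],w[:,0])
    return np.degrees(np.angle(np.exp(8j*t).mean()))/8,len(w)
a=cv2.imread("pics/c.png")[:,400:];print("start",ph(a,180,160))
e=cv2.imread("pics/e.png")[:,400:];print("at e",ph(e,180,150))
im,_=read_camera("scene");print("now",ph(im,180,160))
E
python3 ph.py
```

```text
t 6.12 p [0.4924 0.1428 0.08  ] F [ 1.3 -0.4  9.1] w 0.001 toolx [-0.949  0.314 -0.004] tooly [0.314 0.949 0.003] z [ 0.005  0.001 -1.   ]
red 147 [0.0801 0.0231 0.1048] angle 16.09 r 0.0834
yellow 184 [0.4988 0.1449 0.0832]
start (np.float64(-11.149514709264817), 1350)
at e (np.float64(14.817981553031322), 1572)
now (np.float64(17.935763700124223), 2651)
```

```bash
sed -i 's/^    c=im\[v0.*$/    c=im if len(im)==400 else cv2.resize(im[v0:v0+170,u0:u0+170],(400,400),interpolation=cv2.INTER_CUBIC)/' ph.py; python3 ph.py
```

```text
start (np.float64(16.01381802689768), 2540)
at e (np.float64(-9.316346739734925), 2592)
now (np.float64(18.106637063251178), 2656)
```

About 1.7° remains.

Request:
{"fn": "step_arm", "kwargs": {"commands": [{"fingers": 1,"dx": -0.0005,"dy": 0.0025,"dz": 0.0002,"roll": 0},{"fingers": 1,"dx": -0.001,"dy": 0.0045,"dz": 0.0002,"roll": 0},{"fingers": 1,"dx": -0.001,"dy": 0.0045,"dz": 0.0002,"roll": 0}], "squeeze": 20}}

```text
time: 6.65
tool_pos: [0.4947, 0.1467, 0.0799]
tcp_rot: [0.5, 3.097, 0.003]
wrist_force: [0.1, -0.7, 9.5]
width: -0.0
grip_force: 4.7
```

```bash
python3 go.py; python3 look.py; python3 ph.py|tail -1
```

```text
t 6.65 p [0.4947 0.1467 0.0799] F [ 0.1 -0.7  9.5] w -0.0 toolx [-0.949  0.314 -0.004] tooly [0.314 0.949 0.003] z [ 0.005  0.001 -1.   ]
red 150 [0.0781 0.0207 0.1084] angle 14.87 r 0.0808
yellow 185 [0.5001 0.1484 0.0824]
now (np.float64(16.581170110304292), 2652)
```

The phase is within 0.6° of the hole, so I'll ease up slowly.

Request:
{"fn": "step_arm", "kwargs": {"commands": [{"fingers": 1,"dx": 0,"dy": 0,"dz": -0.003,"roll": 0},{"fingers": 1,"dx": 0,"dy": 0,"dz": -0.006,"roll": 0},{"fingers": 1,"dx": 0,"dy": 0,"dz": -0.009,"roll": 0},{"fingers": 1,"dx": 0,"dy": 0,"dz": -0.0115,"roll": 0},{"fingers": 1,"dx": 0,"dy": 0,"dz": -0.0115,"roll": 0}], "squeeze": 20}}

```text
time: 7.38
tool_pos: [0.4918, 0.1452, 0.0899]
tcp_rot: [-0.5, -3.101, 0.002]
wrist_force: [-2.3, -4.8, 9.3]
width: 0.002
grip_force: 4.3
```

```bash
python3 go.py; python3 look.py; python3 ph.py|tail -1
```

```text
t 7.38 p [0.4918 0.1452 0.0899] F [-2.3 -4.8  9.3] w 0.002 toolx [-0.949  0.314  0.   ] tooly [ 0.314  0.949 -0.002] z [-0.001 -0.001 -1.   ]
red 149 [0.0799 0.0228 0.1045] angle 15.93 r 0.0831
yellow 187 [0.4989 0.1437 0.0914]
now (np.float64(17.99017358524065), 2661)
```

It has dropped in and centred itself. I'll relax sideways and lift clear.

Request:
{"fn": "step_arm", "kwargs": {"commands": [{"fingers": 1,"dx": 0.001,"dy": -0.003,"dz": -0.003,"roll": 0},{"fingers": 1,"dx": 0.001,"dy": -0.004,"dz": -0.006,"roll": 0},{"fingers": 1,"dx": 0.001,"dy": -0.004,"dz": -0.015,"roll": 0},{"fingers": 1,"dx": 0.001,"dy": -0.004,"dz": -0.05,"roll": 0},{"fingers": 1,"dx": 0.001,"dy": -0.004,"dz": -0.1,"roll": 0},{"fingers": 1,"dx": 0.09,"dy": -0.004,"dz": -0.13,"roll": 0},{"fingers": 1,"dx": 0.09,"dy": -0.004,"dz": -0.13,"roll": 0},{"fingers": 1,"dx": 0.09,"dy": -0.004,"dz": -0.13,"roll": 0}], "squeeze": 20}}

```text
time: 8.48
tool_pos: [0.4042, 0.1712, 0.2204]
tcp_rot: [0.497, 3.101, 0.002]
wrist_force: [0.7, 0.7, 0.1]
width: -0.004
grip_force: 0.0
```

```bash
python3 go.py; python3 look.py pics/f.png; python3 ph.py|tail -1
```

```text
t 8.47 p [0.4042 0.1712 0.2204] F [0.7 0.7 0.1] w -0.004 toolx [-0.95   0.313 -0.001] tooly [0.312 0.95  0.001] z [ 0.002  0.001 -1.   ]
red 144 [0.0795 0.0244 0.1045] angle 17.06 r 0.0831
yellow 272 [0.4909 0.1388 0.0935]
now (np.float64(18.614153603329694), 2585)
```

View pics/f.png

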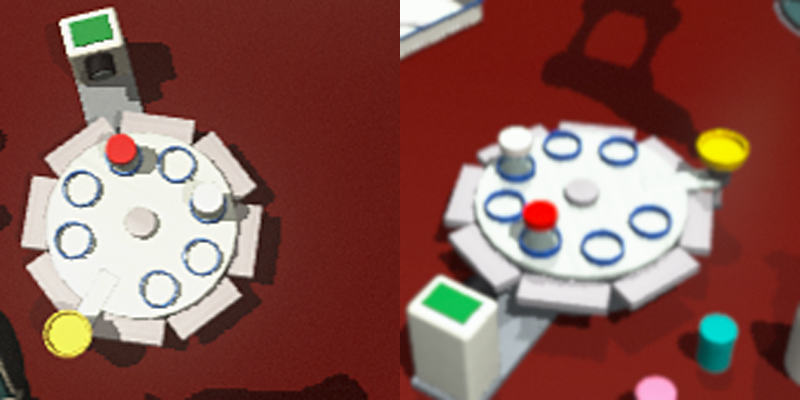

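The final picture shows the red cap at (122,150), in front of the head. The yellow button is at (68,333) on the next hole, and its height is back to the out value (0.0935 m against 0.0936 m at the start). The hand is clear.

```bash
python3 -c "
from workcell import *
print(finish_job())"
```

```text
the job is handed in; nothing more can be done
None
```

The table was turned one hole clockwise: the red-capped jar is at the reading head, the plunger is back at its out height and the hand is clear. The job is handed in, but no verdict came back.

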